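# Feed and cut at the packing bench's tape dispenser

### The arm

A 6-joint arm with a two-finger parallel gripper is mounted at the origin on the work surface. World frame = base frame: x ahead of the robot, y to its left, z up, the work surface at z = 0. Lengths are in m, angles in rad, forces in N, time in s.
With the tool pointing down it reaches from about 0.3 to 0.875 m from the base axis. Payload 4.2 kg.
Tool frame: the origin (TCP) lies at the very end of the fingers, on their centre line; the grasp point (between the pads) lies 19 mm behind it; z points along the fingers, y is the line along which they close (so a half turn about z gives the same grasp; the last joint's range is limited). The gripper opens to 85 mm and grips with 20 to 120 N. Pads are 22 mm wide; open, the fingers measure 114 mm over their backs; the gripper's body (76 mm by 85 mm) begins 54 mm behind the grasp point. The pads swing forward as they close: fully open they stand 13 mm farther back than shut.
Start: joints at [1.17, 0.32, 1.565, -0, 1.257, -0.02], TCP at [0.214, 0.534, 0.231] pointing down, gripper open.
Joint ranges: [-3.11, 3.11], [-0.84, 2.01], [0.21, 2.61], [-1.34, 4.49], [0.05, 2.63], [-2.56, 2.56]. Speed limits (rad/s): [2.57, 2.57, 3.14, 3.14, 3.14, 3.14].

### API

Orientations are given as a 3x3 rotation matrix whose columns are the frame's x, y, z axes.
In Python, from workcell import arm gives the robot as it stands. The module is installed in compiled form; this text tells all that it offers.
- The arm moves only by the tool step_arm, never from a script. Its arguments are lists of equal length, an entry for each row: "delta_pos": the shift along the tool's x, y, z as a fraction of full scale, a list of three; "twist": the turn, a rotation vector about the tool's x, y, z as a fraction of full scale, a list of three. A call has 1 to 5 rows; each row shifts and turns the commanded pose from where the row before left it, along the tool's axes as they then stand; what a row does not reach is not made up. Full scale, the value 1, is 50 mm for a shift and 0.08 rad for a turn. A row lasts 1/8 s, in which the tool goes at most 62.5 mm and 10.7 degrees, less where a joint would pass 70% of its speed; a pose out of reach is approached as far as the arm can. A call with a number of a shift or a turn outside -1 to 1 is refused whole. A call with a gripper value outside its range is refused whole. "claw" is the opening, from -1 (shut) to 1 (fully open), set as the call begins (left out, the last holds). The fingers move at their own pace and stop on an object; "grip_force" is the grip in N (left out, the last holds). Time passes only in rows, so rows that do not move let the fingers close. It gives the time, the measured TCP pose, the force, the opening and the grip force at its end, in the units of the state.
- arm.sense(): the state, without advancing time (a new reading comes with each control period).
- arm.snapshot(name): name is "scene" or "top" or "wrist"; returns a dict with "pixels" (420x560x3 uint8, red, green, blue), "fx", "fy", "cx", "cy" (pixels), "dist_coeffs" ([k1, k2, p1, p2, k3] as OpenCV has them; the pictures are not rectified), "cam_to_world" (4x4, takes a point from camera to world coordinates); the wrist camera has in their place "tool_from_camera" (4x4, takes a point from camera to tool coordinates, whose origin is the TCP and whose axes are the flange's). Camera axes: x right, y down, z forward; pixel columns grow to the right and rows downward; lengths in m; the calibration is good to about 2 mm. A picture is of the moment at which its call begins: read the wrist's pose just before it. There is no depth.
- arm.hand_in(): hands the job in; it is judged then, once.
The state is a dict: "time_s": time; "q": joint angles; "qd": joint speeds; "joint_efforts": joint torques, N m; "tcp_pos": TCP position; "tool_rot": TCP orientation; "ft_force": force on the tool from outside, world axes, zero at the start; "ft_torque": the same for the moment, N m; "grip_width": opening from 0.0 (shut) to 1.0 (fully open); "grip_force": force on a finger pad.
Only numpy, scipy, OpenCV 4.12 (cv2) and the standard library are available. Lean on these libraries where they do the work, as an engineer would, in place of code of your own. Each camera call takes 0.05 s, during which the arm holds its last target. There are 200 camera calls.

### The job

Swing the latch lever of the tape dispenser off the guard lid and stand the lid fully open. Then press the big key under it down to its first click and hold it there for a good second so that the tape feeds, press it fully home to cut, and let the key come back up. Leave the lid open and do not disturb the things standing around the machine.

Things in the scene. Friction and masses are not known exactly. Their poses are not given: they have to be found in the camera images.
- machine: tape dispenser, grey steel block 340 x 190 mm fixed to the bench, deck 85 mm high. Origin on the bench, x along its length: guard end at x = -120 mm (facing roughly the robot's left), roll end at +220 mm, where a tape roll stands up to 147 mm (x 103 to 213 mm). y spans +-95 mm, z up. The key's pocket in the deck: x = -62 to 67 mm, y = +-55 mm, floor 45 mm above the bench.
- latch (a joint): latch lever's angle, rad: 0 = lies across the lid's lip and locks it shut, grows anticlockwise seen from above as the lever swings off the lid towards the guard end, stop at 1.65. It has cleared the lid from 1.1; swing it to about 1.4 or more. Stiff pivot (about 1 N at the post), stays where left.
- latch_pivot (a point): point on the latch's vertical pivot axis, at deck height, at (-62, -75, 85) mm in the machine's frame
- latch_post (a point): grip point on the latch's upright round steel post (18 mm diameter, 40 mm tall, standing on a flat 8 mm thick bar 95 mm long), 15 mm below the post's top and 25 mm above the bar. At latch angle 0 it lies at (-25, +70) mm from the pivot along the machine's x and y, 129 mm above the bench.
- lid (a joint): guard lid's angle, rad: 0 = shut, grows as it opens upwards about the hinge at its roll-side edge, 1.57 = upright, stop at 1.75 leaning slightly back. Friction hinge: stays where it is left; about 3 N at the handle lifts it.
- lid_hinge (a point): middle of the lid's hinge line, which runs along the machine's y axis, at (75, 0, 85.5) mm in the machine's frame
- lid_handle (a point): middle of the lid's round steel bar handle, 10 mm diameter, 72 mm long along machine y, axis 42 mm off the lid's outer face. Lid: clear panel with grey rim, 145 mm (machine x) x 120 x 8 mm. Shut, the bar lies 122 mm from the hinge line towards the guard end and 50 mm above it; it turns with the lid and ends on the roll side of the upright lid.
- key_top (a point): centre of the top face of the key, a black plate 60 mm (machine x) x 46 mm under the lid, moving straight down; at rest 77 mm above the bench, at (-20, 0) mm in the machine's frame. It comes up by itself when let go.
- key_first (a joint): first stroke of the key, m: 0 = up, 0.008 = at the first click. Soft: 1 N to start, 3 N at the click. There the key stands firm until about 9 N.
- key_second (a joint): second stroke of the key, m, beyond the first click: 0 = not begun, 0.008 = fully home (16 mm below rest in all). Starts at 9 N and takes 13 N fully home.
- carton: small closed cardboard carton 120 x 85 x 70 mm standing loose off the machine's guard end; origin at the centre of its underside
- tape_roll: spare cardboard-brown tape roll, 100 mm diameter, 48 mm tall, lying flat on the far side of the machine; origin at the centre of its underside
- mug: white mug, 80 mm diameter, 90 mm tall, on the near side of the machine by its roll end; origin at the centre of its underside

How it is judged:
On the way, in this order (a step that is already met when the one before it is completed fails the run):
1. the latch lever has been swung off the lid (at least 1.15 rad) (value of joint latch above 1.15 rad), for 0.2 s.
2. the lid stands open (at least 1.35 rad) (value of joint lid above 1.35 rad), for 0.2 s.
3. the key is held at its first click (first stroke at least 6 mm, second stroke under 3 mm) for 0.7 s (value of joint key_first above 0.006 m and value of joint key_second below 0.003 m and value of joint lid above 1.35 rad), for 0.7 s.
4. the key is pressed fully home (second stroke over 6.5 mm) (value of joint key_second above 0.0065 m and value of joint key_first above 0.006 m), for 0.05 s.
At the end, for the whole second after the job is handed in: The key is back up (both strokes within 1.5 mm of rest), the lid stands open (at least 1.35 rad), the latch is off the lid (at least 1.15 rad), and the carton, the tape roll and the mug are upright and within 30 mm of where they were (value of joint each of key_first, key_second below 0.0015 m and value of joint lid above 1.35 rad and value of joint latch above 1.15 rad and distance of each of carton, tape_roll, mug from where it was at the start of the episode below 0.03 m and angle between each of carton, tape_roll, mug's own z axis and vertical below 0.2 rad); the robot touches nothing.
It fails at once if the carton, the tape roll or the mug is shoved more than 50 mm or knocked over (distance of any of carton, tape_roll, mug from where it was at the start of the episode above 0.05 m or angle between any of carton, tape_roll, mug's own z axis and vertical above 0.7 rad).
It also fails if it takes over 69 s, if anything falls off the work surface, if the arm or the gripper's body presses on something with over 40 N, if the wrist force passes 120 N, or if a joint passes its speed limit or range.

## Working session

There is one attempt and no reset: what is moved stays moved. The work goes in short steps, Python scripts to look and compute and a tool call to move; the robot and the scene stay as the last step left them, time stands still between calls to the robot, and variables do not carry over. Pictures are saved under pics/ and viewed, at most 10 in all, crops included, and the job is handed in when it is done.

Besides the shell and the picture viewer there is one more tool, called after "Emit:" as name(argument=value, ...) on one line, values as JSON. step_arm: Moves the arm, as the interface text tells. Shift numbers are shares of 50 mm and turn numbers shares of 0.08 rad, none past 1 either way. Its arguments: {"type":"object","properties":{"delta_pos":{"type":"array"},"twist":{"type":"array"},"claw":{"type":"number"},"grip_force":{"type":"number"}},"required":["delta_pos","twist"]}

```bash
mkdir -p pics
cat > h.py <<'E'
import numpy as np, cv2
from workcell import arm
def snap(n,f):
    s=arm.snapshot(n); cv2.imwrite('pics/'+f,cv2.cvtColor(s['pixels'],cv2.COLOR_RGB2BGR))
    np.savez('pics/'+f[:-4]+'.npz',**{k:v for k,v in s.items()}); return s
def ray(s,uv,T=None):
    K=np.array([[s['fx'],0,s['cx']],[0,s['fy'],s['cy']],[0,0,1.]])
    p=cv2.undistortPoints(np.array(uv,float).reshape(-1,1,2),K,np.array(s['dist_coeffs'],float)).reshape(-1,2)
    T=np.array(s['cam_to_world']) if T is None else T
    d=np.c_[p,np.ones(len(p))]@T[:3,:3].T
    return T[:3,3],d
def onz(s,uv,z,T=None):
    o,d=ray(s,uv,T); return o+d*((np.array(z)-o[2])/d[:,2])[:,None]
def proj(s,P,T=None):
    K=np.array([[s['fx'],0,s['cx']],[0,s['fy'],s['cy']],[0,0,1.]])
    T=np.array(s['cam_to_world']) if T is None else T
    W=np.linalg.inv(T); r,_=cv2.Rodrigues(W[:3,:3])
    return cv2.projectPoints(np.array(P,float).reshape(-1,1,3),r,W[:3,3],K,np.array(s['dist_coeffs'],float))[0].reshape(-1,2)
E
python3 - <<'E'
from h import *
for n in('top','scene'):
    s=snap(n,n+'0.png'); print(n,np.round(s['cam_to_world'],3),s['fx'],s['cx'],s['cy'],s['dist_coeffs'])
st=arm.sense(); print(st)
E
```

```text
top [[ 0.052 -0.973  0.225  0.403]
 [-0.999 -0.052  0.007  0.081]
 [ 0.005 -0.225 -0.974  0.986]
 [ 0.     0.     0.     1.   ]] 392.8137670553409 278.1491122669818 205.24991213373463 [0.0151823 0.        0.        0.        0.       ]
scene [[ 0.08   0.58  -0.81   1.261]
 [ 0.997 -0.045  0.066  0.024]
 [ 0.002 -0.813 -0.582  0.59 ]
 [ 0.     0.     0.     1.   ]] 387.07285033108695 278.7666764638851 209.61028717277821 [0.02316209 0.         0.         0.         0.        ]
{'time_s': 0.1, 'q': array([ 1.16999685e+00,  3.20212482e-01,  1.56555154e+00,  3.16332967e-05,
        1.25739268e+00, -1.99593860e-02]), 'qd': array([-1.76143690e-04, -1.92901157e-03, -4.46689893e-03, -2.68756385e-03,
       -5.52326058e-05, -5.71666414e-04]), 'joint_efforts': array([-1.31776069e-03, -4.16412234e+01, -2.34705162e+01, -1.04849921e-04,
        4.96092674e-03,  1.09433256e-05]), 'tcp_pos': array([0.21353142, 0.53342574, 0.23057736]), 'tool_rot': array([[-9.28349048e-01,  3.71709078e-01, -6.37928226e-04],
       [ 3.71709620e-01,  9.28347951e-01, -1.42835584e-03],
       [ 6.12865279e-05, -1.56313685e-03, -9.99998776e-01]]), 'ft_force': array([ 0.48120786,  0.47945724, -0.41439377]), 'ft_torque': array([0.02243264, 0.04909628, 0.03053   ]), 'grip_force': 0.0, 'grip_width': 0.9953602069520855}
```

View pics/top0.png

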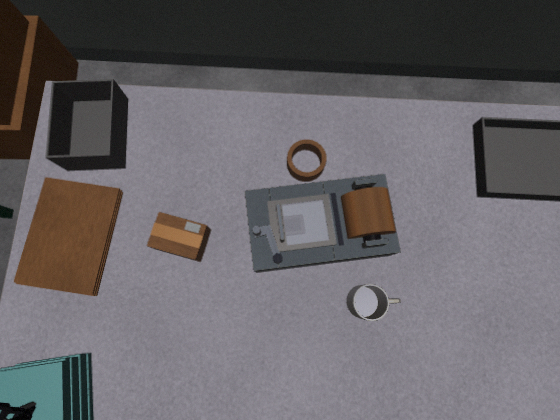

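View pics/scene0.png

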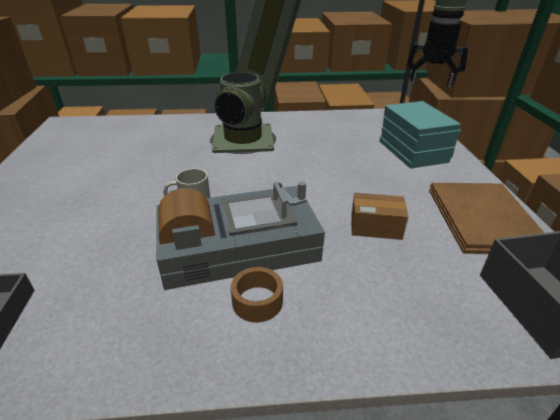

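Top view: machine deck corners are near (246,187), (387,176), (398,252) and (254,270), latch pivot (277,258), post top (257,230), handle around (280,222). The carton is at (178,236), the roll at (307,160) and the mug at (370,302). The scene view shows the same layout, with the lid shut and the post at (301,187).

Run:
```python
from h import *
s=dict(np.load('pics/top0.npz')); 
P=onz(s,[(246,187),(387,176),(398,252),(254,270),(277,258)],.085); print(P.round(3))
print([np.linalg.norm(P[i]-P[(i+1)%4]).round(3) for i in range(4)])
print(onz(s,[(257,230)],.144).round(4))
im=cv2.imread('pics/top0.png')[165:285,235:410]
cv2.imwrite('pics/c0.png',cv2.resize(im,None,fx=4.5,fy=4.5,interpolation=cv2.INTER_CUBIC))
```

```text
[[ 0.651  0.167  0.085]
 [ 0.696 -0.168  0.085]
 [ 0.516 -0.192  0.085]
 [ 0.457  0.135  0.085]
 [ 0.487  0.084  0.085]]
[np.float64(0.338), np.float64(0.182), np.float64(0.332), np.float64(0.196)]
[[0.5396 0.1305 0.144 ]]
```

View pics/c0.png

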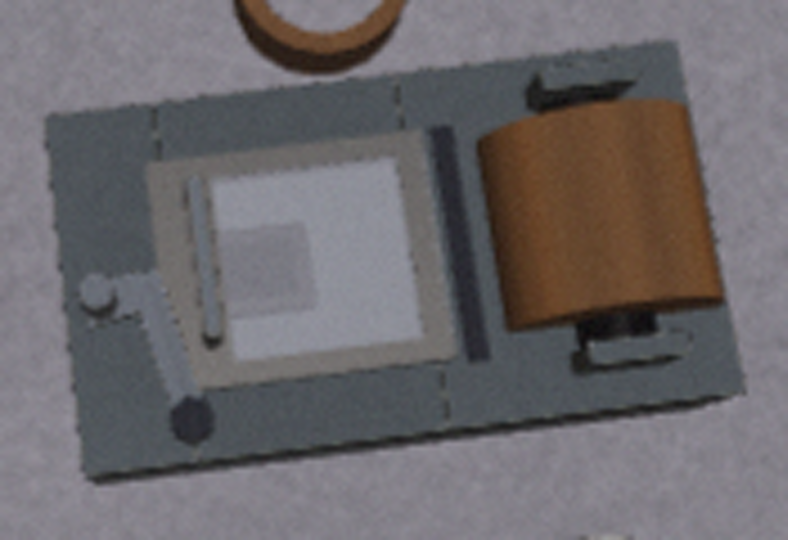

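Crop (x4.5): deck corners at (45,115), (677,40), (742,395), (88,472). Pivot cap (193,420), post top (97,292), handle bar from (195,180) to (212,340). The key shows through the lid at (265,268).

```bash
cat >> h.py <<'E'
def M(pose,p):
    x,y,a=pose; p=np.atleast_2d(p).astype(float); c,s=np.cos(a),np.sin(a)
    return np.c_[x+c*p[:,0]-s*p[:,1], y+s*p[:,0]+c*p[:,1], p[:,2]]
E
python3 - <<'E'
from h import *
from scipy.optimize import least_squares
s=dict(np.load('pics/top0.npz'))
cr=np.array([(45,115),(677,40),(742,395),(88,472),(97,292),(195,180),(212,340)])
uv=(cr+.5)/4.5-.5+[235,165]
mp=np.array([(-120,95,85),(220,95,85),(220,-95,85),(-120,-95,85),(-87,-5,144),(-47,36,138),(-47,-36,138)])/1000
f=lambda q:(proj(s,M(q,mp))-uv).ravel()
r=least_squares(f,[.57,.04,-1.4]); q=r.x; print(q,r.fun.reshape(-1,2).round(1))
np.save('pose.npy',q)
for n,p in dict(pivot=(-62,-75,129),post=(-87,-5,129),post14=None,handle=(-47,0,135.5),key=(-20,0,77),hinge=(75,0,85.5)).items():
    if p is None:
        a=1.4;p=(-62+np.cos(a)*-25-np.sin(a)*70,-75+np.sin(a)*-25+np.cos(a)*70,129)
    print(n,np.round(p,1),M(q,np.array(p)/1000).round(4))
# carton, mug on z=.0x
print('carton',onz(s,[(158,214),(208,223),(200,260),(148,248)],.07).round(3),'mug',onz(s,[(370,301),(400,301)],.09).round(3))
sc=dict(np.load('pics/scene0.npz')); print('scene post',proj(sc,M(q,[(-.087,-.005,.144)])))
w=snap('wrist','w0.png'); print(w['tool_from_camera'].round(3),w['fx'])
E
```

```text
[ 0.56867808  0.03745853 -1.39185485] [[-1.3  0.8]
 [-0.7  0.4]
 [ 0.4  0.3]
 [-2.   2. ]
 [ 4.9 -3.2]
 [-1.   1.8]
 [-0.6 -1.7]]
pivot [-62 -75 129] [[0.4838 0.0851 0.129 ]]
post [-87  -5 129] [[0.5483 0.1222 0.129 ]]
post14 [-135.2  -87.7  129. ] [[0.4583 0.1549 0.129 ]]
handle [-47.    0.  135.5] [[0.5603 0.0837 0.1355]]
key [-20   0  77] [[0.5651 0.0571 0.077 ]]
hinge [75.   0.  85.5] [[ 0.582  -0.0363  0.0855]]
carton [[0.578 0.372 0.07 ]
 [0.562 0.252 0.07 ]
 [0.475 0.262 0.07 ]
 [0.496 0.385 0.07 ]] mug [[ 0.403 -0.126  0.09 ]
 [ 0.407 -0.193  0.09 ]]
scene post [[297.25158182 184.02549419]]
[[-0.001 -0.948 -0.317  0.082]
 [ 1.    -0.001 -0.001  0.   ]
 [ 0.001 -0.317  0.948 -0.143]
 [ 0.     0.     0.     1.   ]] 366.0750324174708
```

Run:
```python
from h import *
from scipy.optimize import least_squares
s=dict(np.load('pics/top0.npz'));sc=dict(np.load('pics/scene0.npz'))
cr=np.array([(45,115),(677,40),(742,395),(88,472),(195,180),(212,340),(97,292)])
uv=(cr+.5)/4.5-.5+[235,165]
mp=np.array([(-120,95,85),(220,95,85),(220,-95,85),(-120,-95,85),(-47,36,138),(-47,-36,138)])/1000
f=lambda q:(proj(s,M(q,mp))-uv[:6]).ravel()
r=least_squares(f,[.57,.04,-1.4]); q=r.x; print(q,r.fun.reshape(-1,2).round(1))
np.save('pose.npy',q)
piv=M(q,[(-.062,-.075,.144)])[0]
p=onz(s,uv[6:],.144)[0]; c,si=np.cos(q[2]),np.sin(q[2]); d=(p-piv)[:2]; dm=np.array([[c,si],[-si,c]])@d
print('post',p,'rel',dm,np.linalg.norm(dm),'ang',np.arctan2(dm[1],dm[0])-np.arctan2(70,-25))
print('post scene',onz(sc,[(301.5,183)],.144), 'pivot',piv)
for a in(1.3,1.4,1.5):
    x=(-62+np.cos(a)*-25-np.sin(a)*70,-75+np.sin(a)*-25+np.cos(a)*70,129); print(a,np.round(x),M(q,np.array(x)/1000))
for p in((-47,0,135.5),(-20,0,77),(75,0,85.5)):print(p,M(q,np.array(p)/1000))
```

```text
[ 0.57019025  0.03556619 -1.39530537] [[-0.4  0.1]
 [ 0.3  0.1]
 [ 1.1 -0. ]
 [-1.2  1.2]
 [-0.   1.1]
 [ 0.3 -2.4]]
post [0.54061469 0.13237491 0.144     ] rel [-0.03848547  0.06278068] 0.0736379302365331 ang 0.2069101654754475
post scene [[0.54477151 0.13195454 0.144     ]] pivot [0.4855175  0.08351956 0.144     ]
1.3 [-136.  -80.  129.] [[0.46729223 0.15558092 0.129     ]]
1.4 [-135.  -88.  129.] [[0.46018915 0.15340142 0.129     ]]
1.5 [-134.  -95.  129.] [[0.45333914 0.15052369 0.129     ]]
(-47, 0, 135.5) [[0.56198444 0.08184431 0.1355    ]]
(-20, 0, 77) [[0.56669842 0.05525901 0.077     ]]
(75, 0, 85.5) [[ 0.58328462 -0.03828188  0.0855    ]]
```

View pics/w0.png

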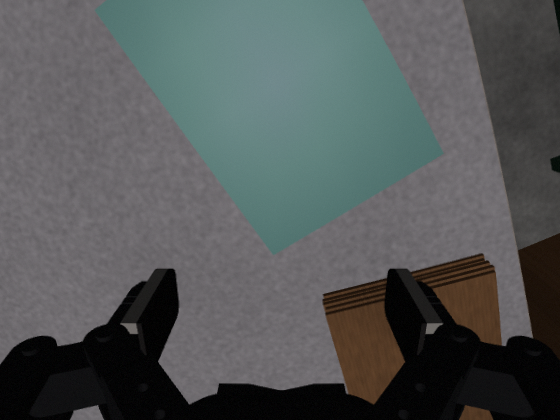

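```bash
cat >> h.py <<'E'
from scipy.spatial.transform import Rotation as R
def plan(pts,yaw,n,start=None):
    """pts: world waypoints list; yaw of tool y axis (world); n rows per leg; prints rows"""
    s=arm.sense(); p=s['tcp_pos'].copy(); Rm=s['tool_rot']
    y=np.array([np.cos(yaw),np.sin(yaw),0]); z=np.array([0,0,-1.]); Rt=np.c_[np.cross(y,z),y,z]
    rv=R.from_matrix(Rm.T@Rt).as_rotvec(); print('t',s['time_s'],'rv/0.08',(rv/.08).round(2),'F',s['ft_force'].round(1),'q6',s['q'][5].round(2))
    N=n*len(pts); k=0
    for P in pts:
        P=np.array(P); p0=p.copy()
        for i in range(n):
            t=p0+(P-p0)*(i+1)/n; Rk=Rm@R.from_rotvec(rv*k/N).as_matrix()
            d=Rk.T@(t-p)/.05; w=rv/N/.08; dr=d.round(2); p=p+Rk@dr*.05; k+=1
            print(dr.tolist(),w.round(2).tolist())
E
python3 - <<'E'
from h import *
q=np.load('pose.npy'); plan([(.5415,.132,.225)],q[2]+np.pi/2,13)
E
```

```text
t 0.15 rv/0.08 [-2.000e-02  1.000e-02  1.268e+01] F [-0.7  0.  -0.2] q6 -0.02
[-0.7, -0.39, 0.01] [-0.0, 0.0, 0.98]
[-0.72, -0.33, 0.01] [-0.0, 0.0, 0.98]
[-0.75, -0.27, 0.01] [-0.0, 0.0, 0.98]
[-0.77, -0.21, 0.01] [-0.0, 0.0, 0.98]
[-0.78, -0.15, 0.01] [-0.0, 0.0, 0.98]
[-0.8, -0.1, 0.0] [-0.0, 0.0, 0.98]
[-0.79, -0.03, 0.01] [-0.0, 0.0, 0.98]
[-0.8, 0.04, 0.01] [-0.0, 0.0, 0.98]
[-0.79, 0.09, 0.01] [-0.0, 0.0, 0.98]
[-0.78, 0.16, 0.01] [-0.0, 0.0, 0.98]
[-0.77, 0.22, 0.01] [-0.0, 0.0, 0.98]
[-0.75, 0.27, 0.01] [-0.0, 0.0, 0.98]
[-0.72, 0.34, 0.01] [-0.0, 0.0, 0.98]
```

Emit:
step_arm(delta_pos=[[-0.7,-0.39,0.01],[-0.72,-0.33,0.01],[-0.75,-0.27,0.01],[-0.77,-0.21,0.01],[-0.78,-0.15,0.01]], twist=[[0,0,0.98],[0,0,0.98],[0,0,0.98],[0,0,0.98],[0,0,0.98]], claw=0.2, grip_force=25)

```text
time_s: 0.78
tcp_pos: [0.3403, 0.3785, 0.2286]
tool_rot: [[-0.714, 0.7, -0.0], [0.7, 0.714, -0.0], [-0.0, -0.0, -1.0]]
ft_force: [0.1, 0.0, -0.1]
grip_width: 0.602
grip_force: 0.0
```

Emit:
step_arm(delta_pos=[[-0.8,-0.1,0],[-0.79,-0.03,0.01],[-0.8,0.04,0.01],[-0.79,0.09,0.01],[-0.78,0.16,0.01]], twist=[[0,0,0.98],[0,0,0.98],[0,0,0.98],[0,0,0.98],[0,0,0.98]])

```text
time_s: 1.4
tcp_pos: [0.466, 0.2236, 0.2266]
tool_rot: [[-0.393, 0.92, -0.0], [0.92, 0.393, -0.0], [0.0, -0.0, -1.0]]
ft_force: [-0.1, 0.8, -0.4]
grip_width: 0.601
grip_force: 0.0
```

Emit:
step_arm(delta_pos=[[-0.77,0.22,0.01],[-0.75,0.27,0.01],[-0.72,0.34,0.01],[0,0,0],[0,0,0]], twist=[[0,0,0.98],[0,0,0.98],[0,0,0.98],[0,0,0],[0,0,0]])

```text
time_s: 2.02
tcp_pos: [0.5404, 0.1321, 0.2249]
tool_rot: [[-0.17, 0.985, -0.001], [0.985, 0.17, 0.0], [0.001, -0.001, -1.0]]
ft_force: [-0.5, -0.3, 0.1]
grip_width: 0.603
grip_force: 0.0
```

Run:
```python
from h import *
q=np.load('pose.npy'); s=arm.sense(); w=snap('wrist','w1.png'); np.save('w1p.npy',np.r_[s['tcp_pos'],s['tool_rot'].ravel()])
T=np.eye(4);T[:3,:3]=s['tool_rot'];T[:3,3]=s['tcp_pos'];T=T@w['tool_from_camera']
for n,p in dict(post=(.5415,.132,.144)).items(): print(n,proj(w,p,T))
m=[(-.047,.036,.1355),(-.047,-.036,.1355),(-.062,-.075,.1)]; print(proj(w,M(q,m),T))
plan([(.5415,.132,.110)],q[2]+np.pi/2,4)
```

```text
post [[283.69173995 209.91273612]]
[[349.54397702 274.3271031 ]
 [249.81723629 274.88718049]
 [204.2325628  235.77020958]]
t 2.075 rv/0.08 [-0.01 -0.01 -0.05] F [ 0.6  0.3 -0.2] q6 0.05
[-0.0, 0.01, 0.58] [-0.0, -0.0, -0.01]
[-0.01, 0.0, 0.57] [-0.0, -0.0, -0.01]
[-0.0, 0.01, 0.58] [-0.0, -0.0, -0.01]
[-0.0, 0.0, 0.57] [-0.0, -0.0, -0.01]
```

View pics/w1.png

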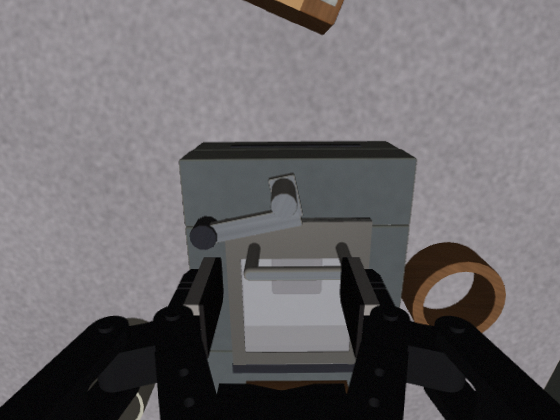

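The wrist view shows the post at (284,205), predicted (284,210), and the bar handle at (247–344,272), predicted (250–350,274). The estimate holds, so I descend on the post.

Emit:
step_arm(delta_pos=[[0,0.01,0.58],[0,0,0.58],[0,0,0.58],[0,0,0.56],[0,0,0]], twist=[[0,0,0],[0,0,0],[0,0,0],[0,0,0],[0,0,0]])

```text
time_s: 2.7
tcp_pos: [0.5393, 0.1327, 0.1086]
tool_rot: [[-0.172, 0.985, -0.005], [0.985, 0.172, -0.001], [0.0, -0.005, -1.0]]
ft_force: [0.7, -0.6, 0.6]
grip_width: 0.602
grip_force: 0.0
```

Emit:
step_arm(delta_pos=[[0,0,0],[0,0,0],[0,0,0],[0,0,0]], twist=[[0,0,0],[0,0,0],[0,0,0],[0,0,0]], claw=-1)

```text
time_s: 3.2
tcp_pos: [0.5421, 0.1322, 0.1118]
tool_rot: [[-0.17, 0.985, 0.002], [0.985, 0.17, 0.001], [0.0, 0.002, -1.0]]
ft_force: [-2.6, -1.0, 5.6]
grip_width: 0.203
grip_force: 25.5
```

Run:
```python
from h import *
q=np.load('pose.npy'); s=arm.sense(); print(s['grip_width'],s['grip_force'],s['tcp_pos'])
piv=M(q,[(-.062,-.075,0)])[0]; d=s['tcp_pos']-piv; r=np.hypot(d[0],d[1]); a0=np.arctan2(d[1],d[0])
print(r,'latch',a0-q[2]-np.arctan2(70,-25)); lat=a0-q[2]-np.arctan2(70,-25)
a=np.linspace(lat,1.45,11)[1:]-lat+a0
plan([(piv[0]+r*np.cos(t),piv[1]+r*np.sin(t),s['tcp_pos'][2]) for t in a],q[2]+np.pi/2,1)
```

```text
0.2025913049488964 25.515316128730774 [0.54211872 0.1321637  0.11181483]
0.07463210070659547 latch 0.19142182897001336
t 3.2 rv/0.08 [ 0.03 -0.   -0.06] F [-2.6 -1.   5.6] q6 0.05
[0.15, -0.11, -0.0] [0.0, -0.0, -0.01]
[0.14, -0.12, -0.0] [0.0, -0.0, -0.01]
[0.13, -0.14, -0.0] [0.0, -0.0, -0.01]
[0.1, -0.16, -0.0] [0.0, -0.0, -0.01]
[0.09, -0.17, -0.0] [0.0, -0.0, -0.01]
[0.06, -0.17, -0.0] [0.0, -0.0, -0.01]
[0.04, -0.19, -0.0] [0.0, -0.0, -0.01]
[0.02, -0.18, -0.0] [0.0, -0.0, -0.01]
[-0.01, -0.19, -0.0] [0.0, -0.0, -0.01]
[-0.03, -0.19, -0.0] [0.0, -0.0, -0.01]
```

Emit:
step_arm(delta_pos=[[0.15,-0.11,0],[0.14,-0.12,0],[0.13,-0.14,0],[0.1,-0.16,0],[0.09,-0.17,0]], twist=[[0,0,0],[0,0,0],[0,0,0],[0,0,0],[0,0,0]])

```text
time_s: 3.82
tcp_pos: [0.5054, 0.1595, 0.112]
tool_rot: [[-0.169, 0.985, 0.01], [0.986, 0.169, 0.007], [0.005, 0.011, -1.0]]
ft_force: [6.5, 10.0, 1.2]
grip_width: 0.199
grip_force: 25.7
```

Emit:
step_arm(delta_pos=[[0.06,-0.17,0],[0.04,-0.19,0],[0.02,-0.18,0],[-0.01,-0.19,0],[-0.03,-0.19,0]], twist=[[0,0,0],[0,0,0],[0,0,0],[0,0,0],[0,0,0]])

```text
time_s: 4.45
tcp_pos: [0.4571, 0.1545, 0.1115]
tool_rot: [[-0.17, 0.985, 0.005], [0.985, 0.17, 0.004], [0.003, 0.005, -1.0]]
ft_force: [1.2, 7.3, 6.6]
grip_width: 0.197
grip_force: 25.9
```

Run:
```python
from h import *
q=np.load('pose.npy'); s=arm.sense(); print(s['grip_width'],s['grip_force'],s['ft_force'])
piv=M(q,[(-.062,-.075,0)])[0]; d=s['tcp_pos']-piv; r=np.hypot(d[0],d[1]); a0=np.arctan2(d[1],d[0])
print(r,'latch',a0-q[2]-np.arctan2(70,-25)+0)
```

```text
0.1973577442131945 25.865289866924286 [1.17268542 7.25094325 6.56847441]
0.07646471612950621 latch 1.4336188215678807
```

Emit:
step_arm(delta_pos=[[0,0,0],[0,0,0],[0,0,-0.2],[0,0,-0.8],[0,0,-0.8]], twist=[[0,0,0],[0,0,0],[0,0,0],[0,0,0],[0,0,0]], claw=0.05)

```text
time_s: 5.08
tcp_pos: [0.4556, 0.1521, 0.2015]
tool_rot: [[-0.17, 0.986, -0.001], [0.986, 0.17, -0.0], [0.0, -0.001, -1.0]]
ft_force: [0.4, 0.3, 0.0]
grip_width: 0.526
grip_force: 0.0
```

Run:
```python
from h import *
q=np.load('pose.npy'); plan([(.562,.0825,.19)],q[2],20)
```

```text
t 5.075 rv/0.08 [-1.000e-02  1.000e-02  1.957e+01] F [0.4 0.3 0. ] q6 0.13
[-0.09, 0.09, 0.01] [-0.0, 0.0, 0.98]
[-0.08, 0.1, 0.01] [-0.0, 0.0, 0.98]
[-0.07, 0.11, 0.01] [-0.0, 0.0, 0.98]
[-0.06, 0.11, 0.02] [-0.0, 0.0, 0.98]
[-0.05, 0.11, 0.01] [-0.0, 0.0, 0.98]
[-0.05, 0.12, 0.01] [-0.0, 0.0, 0.98]
[-0.03, 0.12, 0.01] [-0.0, 0.0, 0.98]
[-0.03, 0.13, 0.01] [-0.0, 0.0, 0.98]
[-0.01, 0.12, 0.01] [-0.0, 0.0, 0.98]
[-0.01, 0.13, 0.01] [-0.0, 0.0, 0.98]
[0.01, 0.13, 0.02] [-0.0, 0.0, 0.98]
[0.01, 0.13, 0.01] [-0.0, 0.0, 0.98]
[0.02, 0.12, 0.01] [-0.0, 0.0, 0.98]
[0.04, 0.12, 0.01] [-0.0, 0.0, 0.98]
[0.04, 0.12, 0.01] [-0.0, 0.0, 0.98]
[0.05, 0.12, 0.01] [-0.0, 0.0, 0.98]
[0.06, 0.11, 0.01] [-0.0, 0.0, 0.98]
[0.07, 0.11, 0.02] [-0.0, 0.0, 0.98]
[0.08, 0.1, 0.01] [-0.0, 0.0, 0.98]
[0.09, 0.09, 0.01] [-0.0, 0.0, 0.98]
```

Emit:
step_arm(delta_pos=[[-0.09,0.09,0.01],[-0.08,0.1,0.01],[-0.07,0.11,0.01],[-0.06,0.11,0.01],[-0.05,0.11,0.01]], twist=[[0,0,0.98],[0,0,0.98],[0,0,0.98],[0,0,0.98],[0,0,0.98]])

```text
time_s: 5.7
tcp_pos: [0.4825, 0.1348, 0.1982]
tool_rot: [[0.222, 0.975, -0.0], [0.975, -0.222, 0.0], [0.0, -0.0, -1.0]]
ft_force: [0.6, -0.9, -0.8]
grip_width: 0.526
grip_force: 0.0
```

Emit:
step_arm(delta_pos=[[-0.05,0.12,0.01],[-0.03,0.12,0.01],[-0.03,0.13,0.01],[-0.01,0.12,0.01],[-0.01,0.13,0.01]], twist=[[0,0,0.98],[0,0,0.98],[0,0,0.98],[0,0,0.98],[0,0,0.98]])

```text
time_s: 6.32
tcp_pos: [0.5091, 0.1172, 0.1957]
tool_rot: [[0.578, 0.816, -0.0], [0.816, -0.578, 0.0], [0.0, -0.0, -1.0]]
ft_force: [0.1, 0.0, 0.6]
grip_width: 0.528
grip_force: 0.0
```

Emit:
step_arm(delta_pos=[[0.01,0.13,0.01],[0.01,0.13,0.01],[0.02,0.12,0.01],[0.04,0.12,0.01],[0.04,0.12,0.01]], twist=[[0,0,0.98],[0,0,0.98],[0,0,0.98],[0,0,0.98],[0,0,0.98]])

```text
time_s: 6.95
tcp_pos: [0.5357, 0.0999, 0.1932]
tool_rot: [[0.846, 0.533, -0.0], [0.533, -0.846, 0.0], [0.0, -0.0, -1.0]]
ft_force: [0.1, -0.7, -0.4]
grip_width: 0.522
grip_force: 0.0
```

Emit:
step_arm(delta_pos=[[0.05,0.12,0.01],[0.06,0.11,0.01],[0.07,0.11,0.01],[0.08,0.1,0.01],[0.09,0.09,0.01]], twist=[[0,0,0.98],[0,0,0.98],[0,0,0.98],[0,0,0.98],[0,0,0.98]])

```text
time_s: 7.58
tcp_pos: [0.5625, 0.0823, 0.1906]
tool_rot: [[0.985, 0.17, -0.0], [0.17, -0.985, 0.0], [-0.0, -0.0, -1.0]]
ft_force: [0.5, 0.7, -0.2]
grip_width: 0.524
grip_force: 0.0
```

Emit:
step_arm(delta_pos=[[0,0,0],[0,0,0]], twist=[[0,0,0],[0,0,0]])

```text
time_s: 7.82
tcp_pos: [0.5621, 0.0826, 0.1905]
tool_rot: [[0.985, 0.174, -0.0], [0.174, -0.985, 0.0], [-0.0, -0.0, -1.0]]
ft_force: [-0.5, -0.3, 0.0]
grip_width: 0.523
grip_force: 0.0
```

Run:
```python
from h import *
q=np.load('pose.npy'); s=arm.sense(); w=snap('wrist','w2.png')
T=np.eye(4);T[:3,:3]=s['tool_rot'];T[:3,3]=s['tcp_pos'];T=T@w['tool_from_camera']
print('handle',proj(w,M(q,[(-.047,.036,.1355),(-.047,-.036,.1355)]),T),'post',proj(w,[(.4571,.1545,.144)],T))
plan([(.562,.0825,.1165)],q[2],3)
```

```text
handle [[283.44069671 163.35538612]
 [283.46815785 277.88449245]] post [[145.99250911 357.06458642]]
t 7.875 rv/0.08 [-0.    0.   -0.01] F [-0.1  0.7 -0.1] q6 1.52
[-0.0, 0.0, 0.49] [-0.0, 0.0, -0.0]
[-0.0, 0.0, 0.5] [-0.0, 0.0, -0.0]
[-0.0, 0.0, 0.49] [-0.0, 0.0, -0.0]
```

View pics/w2.png

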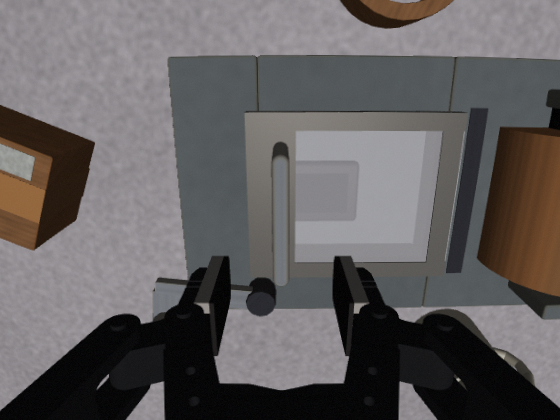

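The handle bar lies at u=280, between v=145 and 285, centred between the fingers. The latch bar now points to the guard end from its pivot at (261,296). Descending on the handle.

Emit:
step_arm(delta_pos=[[0,0,0.49],[0,0,0.5],[0,0,0.49],[0,0,0],[0,0,0]], twist=[[0,0,0],[0,0,0],[0,0,0],[0,0,0],[0,0,0]])

```text
time_s: 8.5
tcp_pos: [0.5629, 0.0828, 0.1173]
tool_rot: [[0.985, 0.173, 0.002], [0.173, -0.985, 0.0], [0.002, 0.0, -1.0]]
ft_force: [-0.6, 0.1, -0.4]
grip_width: 0.525
grip_force: 0.0
```

Emit:
step_arm(delta_pos=[[0,0,0],[0,0,0],[0,0,0],[0,0,0]], twist=[[0,0,0],[0,0,0],[0,0,0],[0,0,0]], claw=-1)

```text
time_s: 9.0
tcp_pos: [0.5627, 0.0832, 0.1172]
tool_rot: [[0.985, 0.173, 0.001], [0.173, -0.985, 0.001], [0.002, -0.001, -1.0]]
ft_force: [-0.6, 3.5, 5.9]
grip_width: 0.107
grip_force: 24.6
```

Run:
```python
from h import *
q=np.load('pose.npy'); s=arm.sense(); print(s['grip_width'],s['grip_force'])
p0=s['tcp_pos']; ph=np.arctan2(50,-122); r=.1318
ex=np.array([np.cos(q[2]),np.sin(q[2]),0]); ez=np.array([0,0,1.])
b=lambda a:r*(np.cos(ph-a)*ex+np.sin(ph-a)*ez)
plan([p0+b(a)-b(0) for a in np.linspace(0,1.58,21)[1:]],q[2],1)
```

```text
0.10655567718733382 24.57142800092697
t 9.0 rv/0.08 [-0.01 -0.02 -0.02] F [-0.6  3.5  5.9] q6 1.52
[0.0, 0.09, -0.19] [-0.0, -0.0, -0.0]
[0.0, 0.1, -0.18] [-0.0, -0.0, -0.0]
[0.0, 0.11, -0.18] [-0.0, -0.0, -0.0]
[0.0, 0.13, -0.16] [-0.0, -0.0, -0.0]
[0.0, 0.14, -0.15] [-0.0, -0.0, -0.0]
[0.0, 0.15, -0.14] [-0.0, -0.0, -0.0]
[0.0, 0.17, -0.13] [-0.0, -0.0, -0.0]
[0.0, 0.17, -0.12] [-0.0, -0.0, -0.0]
[0.0, 0.18, -0.1] [-0.0, -0.0, -0.0]
[0.0, 0.19, -0.09] [-0.0, -0.0, -0.0]
[0.0, 0.2, -0.07] [-0.0, -0.0, -0.0]
[0.0, 0.2, -0.06] [-0.0, -0.0, -0.0]
[0.0, 0.2, -0.04] [-0.0, -0.0, -0.0]
[0.0, 0.21, -0.02] [-0.0, -0.0, -0.0]
[0.0, 0.21, -0.01] [-0.0, -0.0, -0.0]
[0.01, 0.2, 0.01] [-0.0, -0.0, -0.0]
[-0.0, 0.21, 0.03] [-0.0, -0.0, -0.0]
[-0.0, 0.2, 0.04] [-0.0, -0.0, -0.0]
[-0.0, 0.2, 0.06] [-0.0, -0.0, -0.0]
[-0.0, 0.2, 0.07] [-0.0, -0.0, -0.0]
```

Emit:
step_arm(delta_pos=[[0,0.09,-0.19],[0,0.1,-0.18],[0,0.11,-0.18],[0,0.13,-0.16],[0,0.14,-0.15]], twist=[[0,0,0],[0,0,0],[0,0,0],[0,0,0],[0,0,0]])

```text
time_s: 9.62
tcp_pos: [0.5674, 0.0569, 0.1599]
tool_rot: [[0.985, 0.172, 0.001], [0.172, -0.985, 0.005], [0.002, -0.005, -1.0]]
ft_force: [-0.0, 9.4, 3.6]
grip_width: 0.101
grip_force: 24.5
```

Emit:
step_arm(delta_pos=[[0,0.15,-0.14],[0,0.17,-0.13],[0,0.17,-0.12],[0,0.18,-0.1],[0,0.19,-0.09]], twist=[[0,0,0],[0,0,0],[0,0,0],[0,0,0],[0,0,0]])

```text
time_s: 10.25
tcp_pos: [0.5751, 0.0143, 0.1903]
tool_rot: [[0.985, 0.173, 0.003], [0.173, -0.985, 0.005], [0.003, -0.004, -1.0]]
ft_force: [-1.2, 7.9, 6.2]
grip_width: 0.105
grip_force: 24.9
```

Emit:
step_arm(delta_pos=[[0,0.2,-0.07],[0,0.2,-0.06],[0,0.2,-0.04],[0,0.21,-0.02],[0,0.21,-0.01]], twist=[[0,0,0],[0,0,0],[0,0,0],[0,0,0],[0,0,0]])

```text
time_s: 10.88
tcp_pos: [0.5845, -0.038, 0.199]
tool_rot: [[0.985, 0.173, 0.003], [0.173, -0.985, 0.001], [0.003, -0.0, -1.0]]
ft_force: [3.4, 4.0, 3.5]
grip_width: 0.104
grip_force: 25.8
```

Emit:
step_arm(delta_pos=[[0,0.2,0.01],[0,0.21,0.03],[0,0.2,0.04],[0,0.2,0.06],[0,0.2,0.07]], twist=[[0,0,0],[0,0,0],[0,0,0],[0,0,0],[0,0,0]])

```text
time_s: 11.5
tcp_pos: [0.5931, -0.0884, 0.1874]
tool_rot: [[0.985, 0.173, 0.002], [0.173, -0.985, 0.0], [0.002, 0.0, -1.0]]
ft_force: [5.7, 4.0, 0.4]
grip_width: 0.104
grip_force: 25.9
```

Emit:
step_arm(delta_pos=[[0,0,0],[0,0,0]], twist=[[0,0,0],[0,0,0]])

```text
time_s: 11.75
tcp_pos: [0.5933, -0.0894, 0.1871]
tool_rot: [[0.985, 0.172, 0.002], [0.172, -0.985, -0.002], [0.002, 0.002, -1.0]]
ft_force: [6.9, -0.6, -0.3]
grip_width: 0.102
grip_force: 25.8
```

Run:
```python
from h import *
q=np.load('pose.npy'); s=arm.sense(); print(s['grip_width'],s['grip_force'],s['q'].round(2))
p=s['tcp_pos']; h=M(q,[(.075,0,.0855)])[0]; d=p+[0,0,.019]-h; x=d[0]*np.cos(q[2])+d[1]*np.sin(q[2])
print('r',np.hypot(x,d[2]),'lid',np.arctan2(50,-122)-np.arctan2(d[2],x))
snap('scene','s2.png')
```

```text
0.10219044177955644 25.80925315618515 [-0.17  0.39  1.58 -0.    1.18  1.23]
r 0.1313882706295676 lid 1.5894678133909936
```

View pics/s2.png

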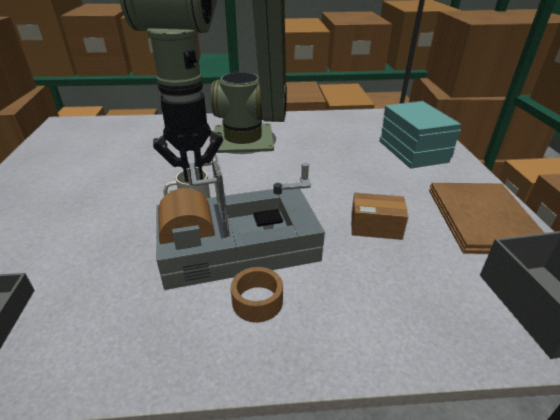

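The lid is upright with the black key exposed at (268,217) and the latch lever at (290,186) swung off. Releasing and rising.

Emit:
step_arm(delta_pos=[[0,0,0],[0,0,0],[0,0,-0.2],[0,0,-0.6],[0,0,-0.9]], twist=[[0,0,0],[0,0,0],[0,0,0],[0,0,0],[0,0,0]], claw=-0.2)

```text
time_s: 12.42
tcp_pos: [0.5912, -0.0878, 0.2729]
tool_rot: [[0.985, 0.173, -0.003], [0.173, -0.985, 0.0], [-0.003, -0.001, -1.0]]
ft_force: [0.4, -0.2, 0.4]
grip_width: 0.397
grip_force: 0.0
```

Run:
```python
from h import *
q=np.load('pose.npy'); s=arm.sense(); print(s['grip_width'],s['tcp_pos'],s['ft_force'])
k=M(q,[(-.02,0,.077)])[0]; print(k); plan([(k[0],k[1],.27)],q[2],5)
plan([(k[0],k[1],.27)],q[2]+.0,5)
```

```text
0.3968765222357058 [ 0.59116475 -0.08783729  0.27294196] [ 0.40768861 -0.21572092  0.42963397]
[0.56669842 0.05525901 0.077     ]
t 12.425 rv/0.08 [-0.01  0.04 -0.02] F [ 0.4 -0.2  0.4] q6 1.23
[0.0, -0.58, 0.01] [-0.0, 0.01, -0.0]
[0.01, -0.58, 0.01] [-0.0, 0.01, -0.0]
[-0.0, -0.58, 0.02] [-0.0, 0.01, -0.0]
[0.0, -0.58, 0.01] [-0.0, 0.01, -0.0]
[0.0, -0.58, 0.01] [-0.0, 0.01, -0.0]
t 12.425 rv/0.08 [-0.01  0.04 -0.02] F [ 0.4 -0.2  0.4] q6 1.23
[0.0, -0.58, 0.01] [-0.0, 0.01, -0.0]
[0.01, -0.58, 0.01] [-0.0, 0.01, -0.0]
[-0.0, -0.58, 0.02] [-0.0, 0.01, -0.0]
[0.0, -0.58, 0.01] [-0.0, 0.01, -0.0]
[0.0, -0.58, 0.01] [-0.0, 0.01, -0.0]
```

Emit:
step_arm(delta_pos=[[0,-0.58,0.01],[0,-0.58,0.01],[0,-0.58,0.01],[0,-0.58,0.01],[0,-0.58,0.01]], twist=[[0,0,0],[0,0,0],[0,0,0],[0,0,0],[0,0,0]], claw=-1, grip_force=40)

```text
time_s: 13.05
tcp_pos: [0.5667, 0.0557, 0.271]
tool_rot: [[0.985, 0.173, 0.0], [0.173, -0.985, -0.0], [0.0, 0.0, -1.0]]
ft_force: [-0.8, 0.2, 0.8]
grip_width: 0.004
grip_force: 0.0
```

Emit:
step_arm(delta_pos=[[0,0,0.6],[0,0,0.9],[0,0,0.8],[0,0,0.7],[0,0,0.3]], twist=[[0,0,0],[0,0,0],[0,0,0],[0,0,0],[0,0,0]])

```text
time_s: 13.68
tcp_pos: [0.5661, 0.0548, 0.1039]
tool_rot: [[0.985, 0.173, -0.003], [0.173, -0.985, -0.0], [-0.003, -0.0, -1.0]]
ft_force: [-0.1, -0.3, 0.6]
grip_width: 0.002
grip_force: 0.0
```

Emit:
step_arm(delta_pos=[[0,0,0],[0,0,0],[0,0,0]], twist=[[0,0,0],[0,0,0],[0,0,0]])

```text
time_s: 14.05
tcp_pos: [0.568, 0.0551, 0.1068]
tool_rot: [[0.985, 0.173, 0.003], [0.173, -0.985, 0.0], [0.003, 0.0, -1.0]]
ft_force: [-0.6, 0.4, 0.8]
grip_width: -0.003
grip_force: 0.0
```

Run:
```python
from h import *
q=np.load('pose.npy'); s=arm.sense(); w=snap('wrist','w3.png'); snap('top','t3.png')
T=np.eye(4);T[:3,:3]=s['tool_rot'];T[:3,3]=s['tcp_pos'];T=T@w['tool_from_camera']
print('key',proj(w,M(q,[(-.05,.023,.077),(.01,.023,.077)]),T))
k=M(q,[(-.02,0,.077)])[0]; print(s['grip_width']); plan([(k[0],k[1],.080)],q[2],1)
```

```text
key [[221.32617869 202.51301537]
 [341.38781273 202.11360887]]
-0.003071474254372145
t 14.15 rv/0.08 [ 0.   -0.02 -0.02] F [0.8 0.5 0.7] q6 1.47
[-0.02, -0.01, 0.53] [0.0, -0.02, -0.02]
```

View pics/w3.png

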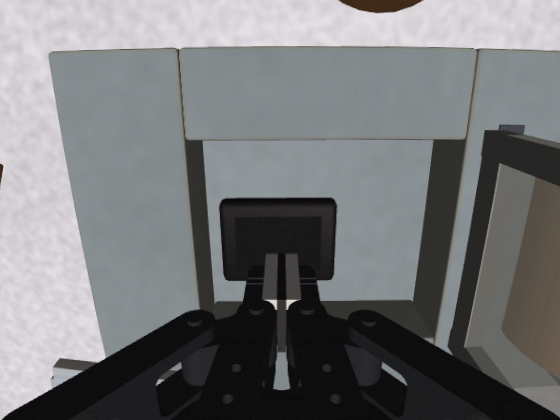

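The key spans u 219–337 with its far edge at v=199 (predicted 221–341 and 202). The closed fingertips at (281,253) are over it. Pressing down slowly.

Emit:
step_arm(delta_pos=[[-0.01,0,0.2],[0,0,0.2],[0,0,0.08],[0,0,0.02],[0,0,0]], twist=[[0,0,0],[0,0,0],[0,0,0],[0,0,0],[0,0,0]])

```text
time_s: 14.78
tcp_pos: [0.5667, 0.0549, 0.0803]
tool_rot: [[0.985, 0.173, 0.0], [0.173, -0.985, 0.0], [0.0, -0.0, -1.0]]
ft_force: [0.6, 0.6, -0.0]
grip_width: 0.002
grip_force: 0.0
```

Emit:
step_arm(delta_pos=[[0,0,0.04],[0,0,0.04],[0,0,0.04],[0,0,0.02],[0,0,0]], twist=[[0,0,0],[0,0,0],[0,0,0],[0,0,0],[0,0,0]])

```text
time_s: 15.4
tcp_pos: [0.5668, 0.0549, 0.0734]
tool_rot: [[0.985, 0.173, 0.0], [0.173, -0.985, 0.0], [0.0, -0.0, -1.0]]
ft_force: [0.9, -0.7, 1.4]
grip_width: -0.001
grip_force: 0.8
```

Emit:
step_arm(delta_pos=[[0,0,0.03],[0,0,0.03],[0,0,0.03],[0,0,0],[0,0,0]], twist=[[0,0,0],[0,0,0],[0,0,0],[0,0,0],[0,0,0]])

```text
time_s: 16.02
tcp_pos: [0.5668, 0.0549, 0.069]
tool_rot: [[0.985, 0.173, 0.001], [0.173, -0.985, 0.0], [0.001, -0.0, -1.0]]
ft_force: [-0.2, -0.2, 4.7]
grip_width: -0.001
grip_force: 2.2
```

Emit:
step_arm(delta_pos=[[0,0,0.005],[0,0,0],[0,0,0],[0,0,0],[0,0,0]], twist=[[0,0,0],[0,0,0],[0,0,0],[0,0,0],[0,0,0]])

```text
time_s: 16.65
tcp_pos: [0.5668, 0.0549, 0.069]
tool_rot: [[0.985, 0.173, 0.001], [0.173, -0.985, 0.0], [0.001, 0.0, -1.0]]
ft_force: [1.2, 0.4, 5.6]
grip_width: 0.002
grip_force: 3.0
```

Emit:
step_arm(delta_pos=[[0,0,0],[0,0,0],[0,0,0],[0,0,0],[0,0,0]], twist=[[0,0,0],[0,0,0],[0,0,0],[0,0,0],[0,0,0]])

```text
time_s: 17.27
tcp_pos: [0.5668, 0.0549, 0.069]
tool_rot: [[0.985, 0.173, 0.001], [0.173, -0.985, 0.0], [0.001, 0.0, -1.0]]
ft_force: [0.0, -0.9, 5.9]
grip_width: -0.005
grip_force: 3.0
```

Emit:
step_arm(delta_pos=[[0,0,0],[0,0,0],[0,0,0]], twist=[[0,0,0],[0,0,0],[0,0,0]])

```text
time_s: 17.65
tcp_pos: [0.5668, 0.0549, 0.069]
tool_rot: [[0.985, 0.173, 0.001], [0.173, -0.985, 0.0], [0.001, 0.0, -1.0]]
ft_force: [-1.5, 0.7, 6.2]
grip_width: 0.002
grip_force: 3.0
```

Firm at the click with 5–6 N, held for over 1.5 s. Now I press home.

Emit:
step_arm(delta_pos=[[0,0,0.05],[0,0,0.05],[0,0,0.05],[0,0,0.05],[0,0,0]], twist=[[0,0,0],[0,0,0],[0,0,0],[0,0,0],[0,0,0]])

```text
time_s: 18.27
tcp_pos: [0.567, 0.0549, 0.0607]
tool_rot: [[0.985, 0.173, 0.002], [0.173, -0.985, 0.0], [0.002, 0.0, -1.0]]
ft_force: [-3.0, -0.5, 16.3]
grip_width: 0.001
grip_force: 8.4
```

At 16 N and 8.3 mm further down the key is fully home. Now I hold briefly and retract.

Emit:
step_arm(delta_pos=[[0,0,0.02],[0,0,0],[0,0,-0.1],[0,0,-0.2],[0,0,-0.4]], twist=[[0,0,0],[0,0,0],[0,0,0],[0,0,0],[0,0,0]])

```text
time_s: 18.9
tcp_pos: [0.5656, 0.0548, 0.0919]
tool_rot: [[0.985, 0.173, -0.003], [0.173, -0.985, -0.0], [-0.003, -0.0, -1.0]]
ft_force: [-0.2, 0.3, 0.1]
grip_width: -0.003
grip_force: 0.0
```

Emit:
step_arm(delta_pos=[[0,0,-0.8],[0,0,-0.9],[0,0,-0.9],[0,0,-0.6],[0,0,0]], twist=[[0,0,0],[0,0,0],[0,0,0],[0,0,0],[0,0,0]])

```text
time_s: 19.52
tcp_pos: [0.5675, 0.055, 0.2543]
tool_rot: [[0.985, 0.173, 0.004], [0.173, -0.985, 0.0], [0.004, 0.0, -1.0]]
ft_force: [-0.3, 0.4, -0.4]
grip_width: 0.004
grip_force: 0.0
```

Emit:
step_arm(delta_pos=[[0,0,0],[0,0,0],[0,0,0],[0,0,0]], twist=[[0,0,0],[0,0,0],[0,0,0],[0,0,0]])

```text
time_s: 20.02
tcp_pos: [0.5665, 0.0549, 0.252]
tool_rot: [[0.985, 0.173, -0.001], [0.173, -0.985, 0.0], [-0.001, -0.0, -1.0]]
ft_force: [0.1, 1.3, -0.6]
grip_width: -0.001
grip_force: 0.0
```

```bash
python3 -c "
from h import *
snap('scene','s4.png')"
```

```text
(no output)
```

View pics/s4.png

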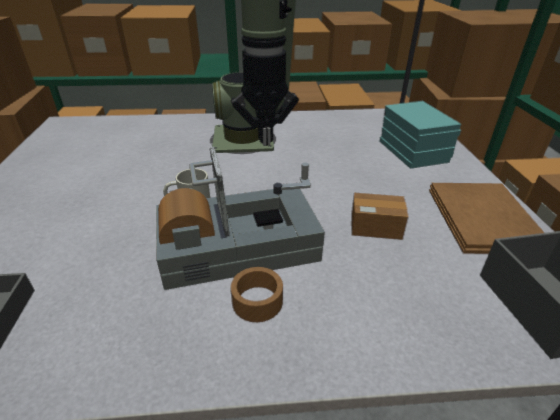

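The lid stands open at (218,195), the latch is off and the key is back up at (268,217). The carton, roll and mug have not moved, and the gripper is clear.

```bash
python3 -c "
from workcell import arm
print(arm.hand_in())"
```

```text
the job is handed in; nothing more can be done
None
```

The job is handed in with no verdict returned: latch swung to about 1.43 rad, lid standing open at about 1.59 rad, key held at its first click for over 1.5 s, pressed fully home and let back up, and the carton, roll and mug unmoved in the last camera view.

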